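Make up a touch-up kit and an inspection kit in their foam trays

TASK

Make up the two paint kits from the stock on the bench: the touch-up kit in the red foam tray gets the orange-handled brush, the sanding block and the dropper bottle, the inspection kit in the blue foam tray gets the film gauge and the marker. Lay each thing right side up and fully home in the cut-out shaped for it, the bottle standing; never lay the bottle over, and leave the blue-handled spare brush where it lies.

Things in the scene. Friction and masses are not known exactly. Their poses are not given: they have to be found in the camera images.
- tray_red: RED tray, grey foam, 258x186x18 mm, fixed; pocket floors z=6 mm, foam top z=18 mm. Origin: centre of underside; x along its length. Cut-outs (x, y in mm): brush lane 222x50 centred (0, 50); block pocket 132x78 centred (-10, -38); round bottle well, diameter 46, at (90, -38). A finger trough of pocket depth, x -45 to 25, crosses the tray, so brush and block can be held by the middle while set down.
- tray_blue: BLUE tray, grey foam, 182x160x18 mm, fixed; pocket floors z=6 mm, foam top z=18 mm. Origin: centre of underside; x along its length. Cut-outs (x, y in mm): gauge pocket 142x72 centred (0, -32); marker lane 154x34 centred (0, 46). A finger trough as deep as the pockets, x -35 to 35, crosses the whole tray, so both can be held round the middle while set down.
- brush_orange: paint brush with an orange handle and pale bristles, 206 mm long (its y axis, handle to +y, bristles to -y), at most 38 mm wide (x), 14 mm thick, lying flat. Origin: middle of its length and width, on the underside. Hold it across its width at the origin, where the handle is up to 34 mm wide; it may lie either way round in its lane.
- sanding_block: blue-grey sanding block with a brown foot, 118 mm long (y axis), 64 mm wide (x), 30 mm high, smooth straight sides. Origin: centre of the underside. Hold across x. Either way round fits. Mind the 0.3 m high light box behind the stock on the right (x > 0.70 m, y < -0.10 m).
- dropper: amber glass dropper bottle with a black rubber bulb, standing upright; body 33 mm across up to 70 mm height, collar and bulb narrower, 102 mm high in all. Origin: centre of the underside, z up its axis. Hold it round the body, 50 to 60 mm up.
- film_gauge: black hand-held paint film gauge with a small screen and a yellow line round it, 126 mm long (x axis), 58 mm wide (y), 26 mm high, lying on its back. Origin: centre of the underside. Hold across y. Either way round fits. Mind the light box (see sanding_block).
- marker: black marker pen with a white band, 138 mm long (y axis), 18 mm across, lying flat. Origin: middle of its length, on the underside. Hold across x.
- brush_spare: spare paint brush with a BLUE and wooden handle and dark bristles, 206 mm long (y axis), 34 mm wide, 14 mm thick, lying flat. Belongs to neither kit: leave it where it lies. Origin: middle of its length and width, on the underside.
There are look-alikes about, which are no part of the job. There is more than one size of the dropper; the one meant has the size given above.

How it is judged (in metres and radians):
At the end, for the whole second after the job is handed in: Brush, block and bottle lie in their own cut-outs in the red tray, gauge and marker in theirs in the blue tray: undersides less than 4 mm above the pocket floors, right side up within 0.1 rad, long things along the tray within 0.25 rad, all at rest (x of brush_orange in the frame of tray_red between -0.018 and 0.018 m and y of brush_orange in the frame of tray_red between 0.035 and 0.065 m and z of each of brush_orange, sanding_block, dropper in the frame of tray_red below 0.01 m and angle between each of brush_orange, sanding_block, dropper, film_gauge, marker's own z axis and vertical below 0.1 rad and linear speed of each of brush_orange, sanding_block, dropper, film_gauge, marker below 0.02 m/s and angle between the y axis of each of brush_orange, sanding_block and the x axis of tray_red, either way round below 0.25 rad and x of sanding_block in the frame of tray_red between -0.023 and 0.003 m and y of sanding_block in the frame of tray_red between -0.051 and -0.025 m and x of dropper in the frame of tray_red between 0.078 and 0.102 m and y of dropper in the frame of tray_red between -0.05 and -0.026 m and x of film_gauge in the frame of tray_blue between -0.026 and 0.026 m and y of film_gauge in the frame of tray_blue between -0.045 and -0.019 m and z of each of film_gauge, marker in the frame of tray_blue below 0.01 m and angle between the x axis of film_gauge and the x axis of tray_blue, either way round below 0.25 rad and x of marker in the frame of tray_blue between -0.015 and 0.015 m and y of marker in the frame of tray_blue between 0.032 and 0.06 m and angle between the y axis of marker and the x axis of tray_blue, either way round below 0.25 rad); the robot touches nothing.
It fails at once if the dropper bottle is laid over (more than 45 degrees) (angle between dropper's own z axis and vertical above 0.8 rad).
It fails at once if the blue-handled spare brush is shifted by more than 30 mm (distance of brush_spare from where it was at the start of the episode above 0.03 m).
It also fails if it takes over 136 s, if anything falls off the work surface, if the arm or the gripper's body presses on something with over 40 N, if the wrist force passes 120 N, or if a joint passes its speed limit or range.

ROBOT

A 6-joint arm with a two-finger parallel gripper is mounted at the origin on a cart in front of the work surface, level with it; the furniture and walls round the work are solid. World frame = base frame: x ahead of the robot, y to its left, z up, the work surface at z = 0. Lengths are in mm, angles in degrees, forces in N, time in s.
With the tool pointing down it reaches from about 350 to 850 mm from the base axis. Payload 8.1 kg.
Tool frame: the origin (TCP) lies midway between the tips of the shut fingers; the grasp point (between the pads) lies 19 mm behind it; z points along the fingers, y is the line along which they close (so a half turn about z gives the same grasp; the last joint's range is limited). The gripper opens to 85 mm and grips with 20 to 120 N. Pads are 22 mm wide; open, the fingers measure 114 mm over their backs; the gripper's body (76 mm by 85 mm) begins 54 mm behind the grasp point. The pads swing forward as they close: fully open they stand 13 mm farther back than shut.
Start: joints at [-69.695, 7.471, 85.268, -0, 87.261, -4.893], TCP at [255.475, -542.898, 231.292] pointing down, gripper open.
Joint ranges: [-169.43, 169.43], [-51.17, 129.36], [1.28, 143.12], [-76.62, 256.62], [0, 156.53], [-152.29, 152.29]. Speed limits (degrees/s): [136.94, 136.94, 159.86, 180, 180, 180].

INTERFACE

Orientations are given as [roll, pitch, yaw] about the fixed x, y, z axes, in that order (R = Rz(yaw) Ry(pitch) Rx(roll)).
In Python, from bench import r gives the robot as it stands. The module is installed in compiled form; this text tells all that it offers.
- The arm moves only by the tool jog_arm, never from a script. Its argument "rows" is a list of rows, each a list of 2 entries, a list of its own where there are three numbers: the shift along the tool's x, y, z in mm, then the turn, a rotation vector about the tool's x, y, z in rad. A call has 1 to 10 rows; each row is the pose to reach, as a shift and turn from the pose commanded when the call began, along the tool's axes at that moment; what a row does not reach only later rows make up. A row lasts 1/10 s, in which the tool goes at most 50 mm and 8.59 degrees, less where a joint would pass 70% of its speed; a pose out of reach is approached as far as the arm can. A call with a gripper value outside its range is refused whole. "grip" is the finger opening in mm, from 0 to 85.4, set as the call begins (left out, the last holds). The fingers move at their own pace and stop on an object; "force" is the grip in N (left out, the last holds). Time passes only in rows, so rows that repeat a pose let the fingers close. It gives the time, the measured TCP pose, the force, the opening and the grip force at its end, in the units of the state.
- r.sense(): the state, without advancing time (a new reading comes with each control period).
- r.snapshot(name): name is "scene" or "top"; returns (picture, depth): 420x560x3 uint8, blue, green, red; 420x560 float32, mm along the optical axis (not along the pixel's ray), 0 where there is no reading.
- r.camera_params(name): a dict with "fx", "fy", "cx", "cy" (pixels), "dist_coeffs" ([k1, k2, p1, p2, k3] as OpenCV has them; the pictures are not rectified), "pose" (4x4, takes a point from camera to world coordinates). Camera axes: x right, y down, z forward; pixel columns grow to the right and rows downward; lengths in mm; the calibration is good to about 2 mm. A picture is of the moment at which its call begins. camera_params takes no time and is no camera call.
- r.hand_in(): hands the job in; it is judged then, once.
The state is a dict: "time": time; "joint_pos": joint angles; "qd": joint speeds; "joint_efforts": joint torques, N m; "tool_pos": TCP position; "tcp_rot": TCP orientation; "ft_force": force on the tool from outside, world axes, zero at the start; "wrist_torque": the same for the moment, N m; "finger_gap": finger opening in mm; "grip_force": force on a finger pad.
Only numpy, scipy, OpenCV 4.12 (cv2) and the standard library are available. Lean on these libraries where they do the work, as an engineer would, in place of code of your own. Each camera call takes 0.05 s, during which the arm holds its last target. There are 200 camera calls.

## Working session

There is one attempt and no reset: what is moved stays moved. The work goes in short steps, Python scripts to look and compute and a tool call to move; the robot and the scene stay as the last step left them, time stands still between calls to the robot, and variables do not carry over. Pictures are saved under pics/ and viewed, at most 14 in all, crops included, and the job is handed in when it is done.

Besides the shell and the picture viewer there is one more tool, called as name(argument=value, ...), one argument or row to a line, values as JSON. jog_arm: Moves the arm, as the interface text tells. Its arguments: {"type":"object","properties":{"rows":{"type":"array"},"grip":{"type":"number"},"force":{"type":"number"}},"required":["rows"]}

```bash
mkdir -p pics; python3 - <<'E'
from bench import r
import cv2,numpy as np
for n in("scene","top"):
    p,d=r.snapshot(n); cv2.imwrite(f"pics/{n}0.png",p); np.save(f"pics/{n}0.npy",d)
    c=r.camera_params(n); print(n,{k:(np.round(v,3).tolist()) for k,v in c.items()})
s=r.sense();print({k:np.round(v,2).tolist() for k,v in s.items()})
E
```

```text
scene {'fx': 519.004, 'fy': 519.004, 'cx': 282.843, 'cy': 203.051, 'dist_coeffs': [-0.026, 0.0, 0.0, 0.0, 0.0], 'pose': [[-0.793, -0.293, 0.534, -174.314], [-0.609, 0.369, -0.702, 934.894], [0.009, -0.882, -0.471, 672.839], [0.0, 0.0, 0.0, 1.0]]}
top {'fx': 507.712, 'fy': 507.712, 'cx': 286.699, 'cy': 214.662, 'dist_coeffs': [-0.173, 0.0, 0.0, 0.0, 0.0], 'pose': [[0.028, -0.998, 0.06, 460.751], [-1.0, -0.028, -0.0, -29.052], [0.002, -0.06, -0.998, 1324.916], [0.0, 0.0, 0.0, 1.0]]}
{'time': 0.1, 'joint_pos': [-69.69, 7.51, 85.32, -0.0, 87.26, -4.89], 'qd': [0.01, -0.03, -0.15, 0.02, 0.03, -0.0], 'joint_efforts': [0.0, -57.1, -50.19, -0.0, 0.01, -0.0], 'tool_pos': [255.3, -542.43, 230.34], 'tcp_rot': [-179.91, -0.01, 25.2], 'ft_force': [0.61, -0.76, 0.7], 'wrist_torque': [0.01, -0.01, 0.03], 'grip_force': 0.0, 'finger_gap': 85.16}
```

View pics/top0.png

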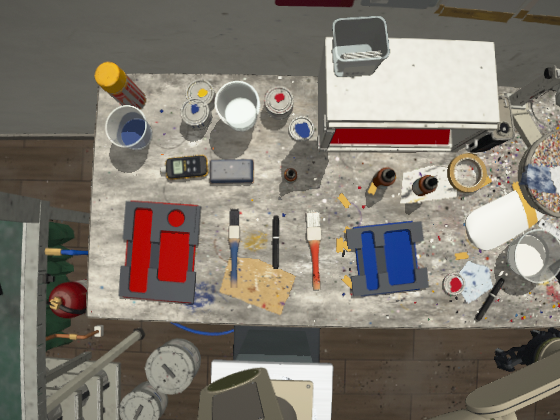

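View pics/scene0.png

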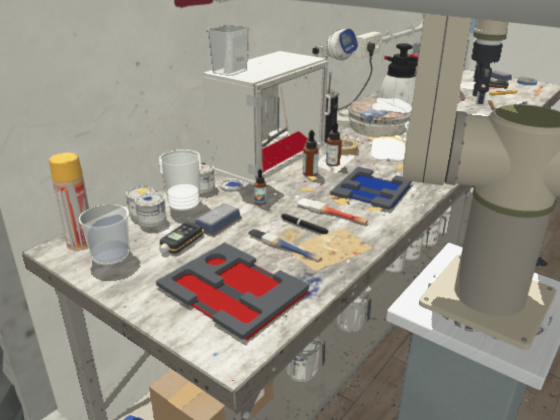

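Top view: the red tray is at (160,252) and the blue tray at (388,258). The gauge is at (186,167), the block at (231,171), the orange brush at (313,250), the spare at (235,248) and the marker at (276,242).

What could be mistaken for the target:
- **Droppers:** (290,174), (384,178) and (427,184). I'll choose by the height of 102 mm.
- **Markers:** (276,242), or the one at far right (488,298), which has no visible white band yet.
- **Brushes:** orange (313,250) or blue (235,248).

```bash
cat > h.py <<'E'
import cv2,numpy as np
from bench import r
def cam(n):
    c=r.camera_params(n);K=np.array([[c['fx'],0,c['cx']],[0,c['fy'],c['cy']],[0,0,1.]])
    return K,np.array(c['dist_coeffs'],float),np.array(c['pose'],float)
def rays(n,uv):
    K,D,T=cam(n);u=cv2.undistortPoints(np.float64(uv).reshape(-1,1,2),K,D)[:,0]
    return np.c_[u,np.ones(len(u))],T
def plane(n,uv,z):
    d,T=rays(n,uv);w=d@T[:3,:3].T;o=T[:3,3];return o+w*((z-o[2])/w[:,2])[:,None]
def cloud(n,dep):
    h,w=dep.shape;g=np.stack(np.meshgrid(np.arange(w),np.arange(h)),-1).reshape(-1,2)
    d,T=rays(n,g);P=(d*dep.reshape(-1,1))@T[:3,:3].T+T[:3,3];P[dep.ravel()==0]=np.nan
    return P.reshape(h,w,3)
def pix(n,P):
    K,D,T=cam(n);R=T[:3,:3].T;return cv2.projectPoints(np.float64(P).reshape(-1,1,3),cv2.Rodrigues(R)[0],-R@T[:3,3],K,D)[0][:,0]
def rect(n,mask,z):
    "largest blob -> centre, sizes, angle of long side (world), on plane z"
    c=max(cv2.findContours(mask.astype(np.uint8),cv2.RETR_EXTERNAL,cv2.CHAIN_APPROX_NONE)[0],key=cv2.contourArea)
    P=plane(n,c[:,0],z)[:,:2].astype(np.float32)
    (x,y),(a,b),t=cv2.minAreaRect(P)
    if a<b:a,b,t=b,a,t+90
    return np.round([x,y,a,b,(t+90)%180-90],1)
E
python3 - <<'E'
from h import *
im=cv2.imread("pics/top0.png");C=cloud("top",np.load("pics/top0.npy"));S=cloud("scene",np.load("pics/scene0.npy"))
si=cv2.imread("pics/scene0.png")
Z=C[...,2]
print("table z",np.nanmedian(Z[225:235,330:345]), np.nanmedian(Z[195:200,140:300]),"scene",np.nanmedian(S[270:275,215:220,2]))
for n,(u,v,w) in dict(d1=(290,174,10),d2=(384,178,14),d3=(427,184,14),gauge=(186,167,9),block=(231,171,9),mark=(276,242,4),brush=(315,250,5),spare=(235,258,5)).items():
    q=C[v-w:v+w+1,u-w:u+w+1].reshape(-1,3);print(n,np.nanpercentile(q[:,2],[50,90,99]).round(1),np.nanmedian(q,0).round(0))
    xy=np.nanmedian(q[q[:,2]>np.nanpercentile(q[:,2],60)],0)[:2]
    m=np.hypot(S[...,0]-xy[0],S[...,1]-xy[1])<25
    print("   scene maxz",np.nanpercentile(S[m][:,2],[50,90,99]).round(1) if m.any() else None)
crop=cv2.resize(im[145:305,115:435],None,fx=2.5,fy=2.5,interpolation=cv2.INTER_CUBIC);cv2.imwrite("pics/cropt.png",crop)
s=cv2.resize(si[120:290,150:420],None,fx=2.9,fy=2.9,interpolation=cv2.INTER_CUBIC);cv2.imwrite("pics/crops.png",s)
E
```

```text
table z -0.7282245852180722 -0.5208147512782944 scene 13.55662985580176
d1 [  2.   75.9 100.7] [641. -35.   2.]
   scene maxz [38.2 77.7 98.5]
d2 [  2.5 109.5 141.7] [ 635. -271.    3.]
   scene maxz [ 61.6 113.1 139.2]
d3 [  6.7 110.4 141.3] [ 622. -380.    7.]
   scene maxz [ 60.8 112.6 138. ]
gauge [25.4 28.7 30.7] [656. 236.  25.]
   scene maxz [25.6 27.5 29. ]
block [29.5 33.3 35.6] [648. 117.  29.]
   scene maxz [29.7 31.5 33. ]
mark [13.6 17.7 20. ] [469.  -4.  14.]
   scene maxz [-2.  15.7 18.4]
brush [10.5 15.4 18.6] [ 451. -105.   11.]
   scene maxz [-1.7 12.8 15.3]
spare [ 7.7 13.6 16.4] [424. 101.   8.]
   scene maxz [ 6.1 13.2 15.5]
```

View pics/cropt.png

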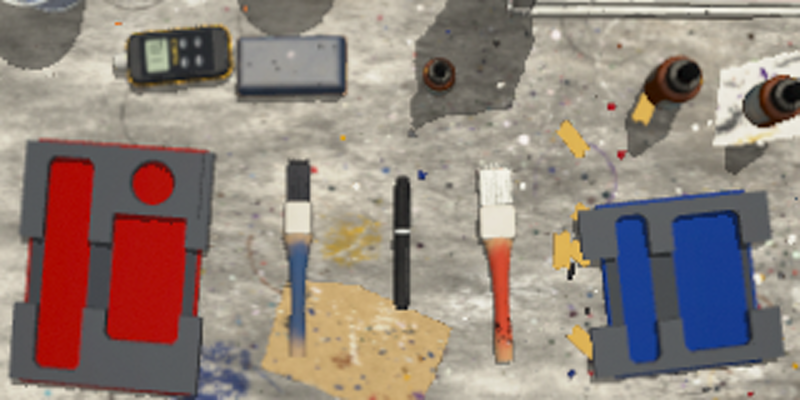

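View pics/crops.png

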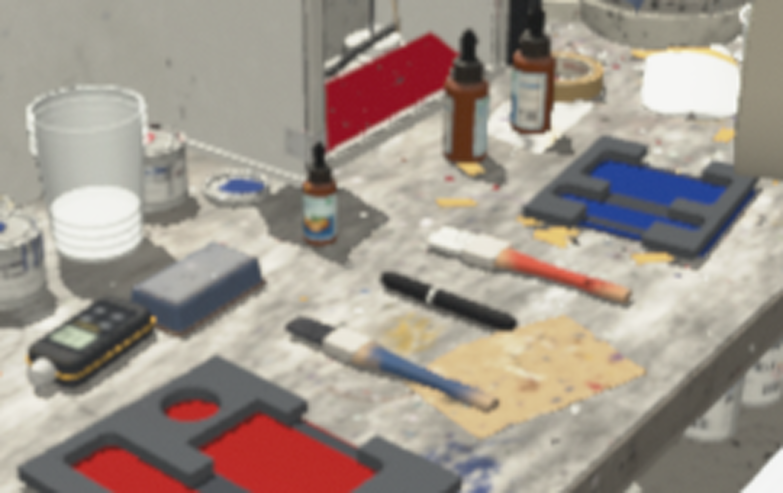

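The crops show the droppers at 101, 141 and 141 mm. The one meant is therefore (290,174), which stands by itself. The marker at (276,242) has the white band, and the orange brush is at (313,250). Next I'll measure poses from masks.

```bash
python3 - <<'E'
from h import *
im=cv2.imread("pics/top0.png");C=cloud("top",np.load("pics/top0.npy"));S=cloud("scene",np.load("pics/scene0.npy"));Z=C[...,2]
si=cv2.imread("pics/scene0.png");hs=cv2.cvtColor(im,cv2.COLOR_BGR2HSV)
def roi(m,u0,v0,u1,v1):
    o=np.zeros(m.shape,bool);o[v0:v1,u0:u1]=m[v0:v1,u0:u1];return o
H,Sa,V=[hs[...,i].astype(int) for i in range(3)]
red=((H<8)|(H>172))&(Sa>150)&(V>80); blue=(abs(H-115)<12)&(Sa>130)
grey=(Sa<70)&(V<110)&(V>50)
R=dict(r_lane=(red,(128,205,154,296),6),r_block=(red,(156,228,190,284),6),r_well=(red,(165,206,187,228),6),
 b_lane=(blue,(360,228,382,292),6),b_gauge=(blue,(384,228,418,290),6))
for n,(m,b,z) in R.items():
    k=roi(m,*b);k=cv2.morphologyEx(k.astype(np.uint8),cv2.MORPH_OPEN,np.ones((3,3)))
    print(n,rect("top",k,z),"z",np.nanmedian(Z[cv2.erode(k,np.ones((3,3)))>0]).round(1))
for n,b in dict(r_out=(115,195,205,308),b_out=(340,215,432,300)).items():
    k=roi((Z>11)&(Z<28),*b).astype(np.uint8);k=cv2.morphologyEx(k,cv2.MORPH_OPEN,np.ones((3,3)))
    g=roi(grey&(Z>8)&(Z<28),*b);print(n,rect("top",cv2.morphologyEx(k,cv2.MORPH_CLOSE,np.ones((25,25))),18),"foam z",np.nanmedian(Z[g]).round(1))
white=(Sa<60)&(V>185)
ob=dict(brush=((((H<16)|(H>172))&(Sa>110))|white,(300,205,325,292),7),mark=(V<75,(268,210,284,272),9),
 gauge=(V<85,(168,152,208,184),13),block=(Z>15,(209,155,254,188),30),gaugeZ=(Z>13,(165,152,208,184),20),markZ=(Z>6,(268,208,284,274),9),brushZ=(Z>6,(303,205,324,294),9),
 spare=(Z>6,(226,205,244,290),9))
for n,(m,b,z) in ob.items():
    k=cv2.morphologyEx(roi(m,*b).astype(np.uint8),cv2.MORPH_CLOSE,np.ones((3,3)));print(n,rect("top",k,z))
for nm,c in(("top",C),("scene",S)):
    m=(np.hypot(c[...,0]-648,c[...,1]+38)<35)&(c[...,2]>75);q=c[m];print("drop bulb",nm,q.mean(0).round(1),(q[:,:2].min(0)+q[:,:2].max(0))/2)
    for n,x,y,z in(("block",647,116,22),("gauge",656,236,20),("mark",469,-4,10)):
        m=(np.hypot(c[...,0]-x,c[...,1]-y)<22)&(c[...,2]>z);print("  ",nm,n,"top z",np.median(c[m][:,2]).round(1))
q=np.concatenate([C.reshape(-1,3),S.reshape(-1,3)]);q=q[(q[:,2]>50)&(q[:,0]>675)&(q[:,0]<1000)]
for y in range(-150,330,40):
    s=q[abs(q[:,1]-y)<20];print(y,np.percentile(s[:,0],1).round() if len(s) else None,end='; ')
E
```

```text
r_lane [437.  351.6 221.2  51.   -2.3] z 5.4
r_block [423.8 263.6 131.6  78.2  -1.5] z 5.5
r_well [523.6 260.4  41.4  41.1  46.6] z 5.8
b_lane [ 428.2 -248.   153.    34.3    7.4] z 5.4
b_gauge [ 438.4 -325.2  141.5   72.3    7.8] z 5.3
r_out [511.2 297.3 203.  102.3  87.9] foam z 17.3
b_out [ 494.9 -284.5  200.5   52.5  -82.4] foam z 17.1
brush [450.8 -97.8 212.8  62.4   1.5]
mark [468.7  -1.3 134.7  15.5   1.7]
gauge [657.7 236.7 102.   55.8 -83.5]
block [649.6 117.4 108.9  60.  -88. ]
gaugeZ [656.9 236.7 113.2  58.  -83.6]
markZ [466.3  -5.3 139.8  23.3   1.7]
brushZ [ 452.2 -105.   213.5   37.6    6.6]
spare [4.513e+02 1.045e+02 2.101e+02 3.310e+01 4.000e-01]
drop bulb top [639.1 -35.2  86. ] [639.69121181 -34.85713278]
   top block top z 30.0
   top gauge top z 25.5
   top mark top z 15.3
drop bulb scene [639.1 -29.9  85.6] [640.40007497 -32.44450018]
   scene block top z 29.6
   scene gauge top z 26.1
   scene mark top z 15.5
-150 709.0; -110 706.0; -70 877.0; -30 805.0; 10 798.0; 50 765.0; 90 749.0; 130 753.0; 170 783.0; 210 762.0; 250 774.0; 290 917.0;
```

```bash
cat > go.py <<'E'
import sys,numpy as np
from bench import r
from scipy.spatial.transform import Rotation as Ro
def go(x,y,z,yaw):
    s=r.sense();R=Ro.from_euler('xyz',s['tcp_rot'],degrees=True);T=Ro.from_euler('xyz',[180,0,yaw],degrees=True)
    return np.round(R.inv().apply(np.array([x,y,z])-s['tool_pos']),1).tolist(),np.round((R.inv()*T).as_rotvec(),3).tolist()
if __name__=='__main__':
    print(go(*map(float,sys.argv[1:5])))
E
python3 go.py 451 -102 120 2; python3 - <<'E'
from h import *
im=cv2.imread("pics/top0.png");C=cloud("top",np.load("pics/top0.npy"));hs=cv2.cvtColor(im,cv2.COLOR_BGR2HSV).astype(int)
k=((C[...,2]>5)&(C[...,2]<25));o=np.zeros_like(k);o[205:294,302:325]=k[205:294,302:325]
o=cv2.morphologyEx(o.astype(np.uint8),cv2.MORPH_OPEN,np.ones((3,3)))
for v in range(208,294,6):
    u=np.where(o[v])[0]
    hh=[i for i in range(302,326) if ((hs[v,i,0]<14 or hs[v,i,0]>172) and hs[v,i,1]>120)]
    if len(u): print(v,u.min(),u.max(),'orange',hh[:1],hh[-1:],plane("top",[[(u.min()+u.max())/2,v]],9)[0,:2].round(1))
E
```

```text
([364.6, -315.0, 110.9], [-0.002, 0.0, 0.405])
214 306 318 orange [] [] [544.  -95.3]
220 307 319 orange [] [] [528.4 -98.2]
226 307 320 orange [] [] [512.9 -99.9]
232 306 320 orange [] [] [497.3 -99. ]
238 307 320 orange [] [] [ 481.8 -100.7]
244 309 319 orange [310] [318] [ 466.3 -102.4]
250 311 318 orange [311] [318] [ 450.8 -104.1]
256 312 317 orange [312] [317] [ 435.3 -104.5]
262 312 318 orange [313] [317] [ 419.8 -106.2]
268 313 318 orange [313] [318] [ 404.3 -108. ]
274 313 318 orange [313] [318] [ 388.8 -108.4]
280 313 319 orange [313] [319] [ 373.3 -110.1]
286 313 319 orange [315] [317] [ 357.8 -110.5]
```

jog_arm(
  rows=[
    [[45, -39, 5], [0, 0, 0.05]],
    [[85, -73, 10], [0, 0, 0.15]],
    [[125, -107, 20], [0, 0, 0.25]],
    [[160, -140, 35], [0, 0, 0.363]],
    [[200, -172, 50], [0, 0, 0.363]],
    [[240, -205, 65], [0, 0, 0.363]],
    [[280, -240, 80], [0, 0, 0.363]],
    [[320, -275, 95], [0, 0, 0.363]],
    [[355, -305, 111], [0, 0, 0.363]],
    [[365, -313, 111], [0, 0, 0.363]],
  ],
  grip=60,
)

```text
time: 1.1
tool_pos: [452.2, -101.9, 119.0]
tcp_rot: [-180.0, 0.1, 4.4]
ft_force: [-0.0, -0.1, -0.6]
finger_gap: 59.9
grip_force: 0.0
```

```bash
python3 go.py 452 -103.5 3 4.4
```

```text
([-0.2, 1.6, 116.0], [-0.001, 0.001, 0.0])
```

jog_arm(
  rows=[
    [[0, 1.5, 40], [0, 0, 0]],
    [[0, 1.5, 80], [0, 0, 0]],
    [[0, 1.5, 105], [0, 0, 0]],
    [[0, 1.5, 115], [0, 0, 0]],
    [[0, 1.5, 115.5], [0, 0, 0]],
    [[0, 1.5, 115.5], [0, 0, 0]],
  ],
)

```text
time: 1.7
tool_pos: [453.4, -106.2, 5.9]
tcp_rot: [180.0, -0.1, 4.4]
ft_force: [0.5, -0.1, 0.3]
finger_gap: 60.0
grip_force: 0.0
```

jog_arm(
  rows=[
    [[0, 0, 0], [0, 0, 0]],
    [[0, 0, 0], [0, 0, 0]],
    [[0, 0, 0], [0, 0, 0]],
    [[0, 0, 0], [0, 0, 0]],
    [[0, 0, 0], [0, 0, 0]],
    [[0, 0, 0], [0, 0, 0]],
  ],
  grip=0,
  force=30,
)

```text
time: 2.3
tool_pos: [454.0, -106.2, 6.6]
tcp_rot: [179.9, -0.2, 4.4]
ft_force: [-1.3, 0.6, 6.6]
finger_gap: 29.2
grip_force: 29.3
```

jog_arm(
  rows=[
    [[0, 0, -20], [0, 0, 0]],
    [[0, 0, -60], [0, 0, 0]],
    [[0, 0, -100], [0, 0, 0]],
    [[0, -48, -115], [0, 0, 0.02]],
    [[-2, -95, -115], [0, 0, 0.06]],
    [[-5, -142, -115], [0, 0, 0.11]],
    [[-10, -190, -115], [0, 0, 0.11]],
    [[-15, -238, -115], [0, 0, 0.11]],
    [[-20, -285, -115], [0, 0, 0.11]],
    [[-25, -333, -115], [0, 0, 0.11]],
  ],
)

```text
time: 3.3
tool_pos: [401.9, 226.2, 120.9]
tcp_rot: [-180.0, -0.1, -1.9]
ft_force: [1.7, -0.8, -1.2]
finger_gap: 28.7
grip_force: 29.0
```

```bash
python3 go.py 437 351.6 40 -1.9; python3 - <<'E'
from h import *
for n in("scene","top"):
    p,d=r.snapshot(n);cv2.imwrite(f"pics/{n}1.png",p); np.save(f"pics/{n}1.npy",d)
E
```

```text
([30.7, -126.4, 81.1], [-0.001, -0.002, -0.0])
```

View pics/scene1.png

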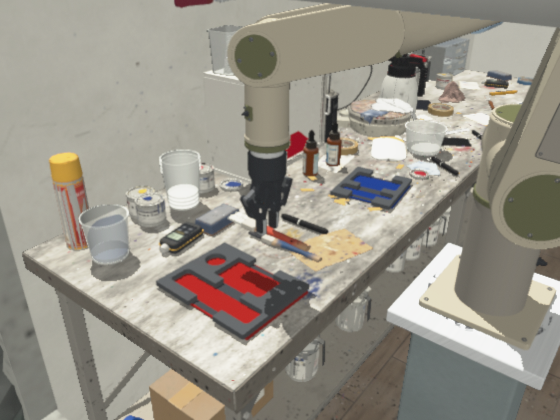

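The brush is held level, with the handle at (290,238). Next I'll check where along its length it is gripped, from the ends.

```bash
python3 go.py 437 351.6 40 -1.9; python3 - <<'E'
from h import *
s=r.sense()['tool_pos'];print(s)
for n in("top","scene"):
    C=cloud(n,np.load(f"pics/{n}1.npy"));im=cv2.imread(f"pics/{n}1.png")
    hs=cv2.cvtColor(im,cv2.COLOR_BGR2HSV).astype(int)
    m=(abs(C[...,1]-s[1])<35)&(abs(C[...,2]-(s[2]+3))<16)&(abs(C[...,0]-s[0])<150)
    q=C[m];print(n,len(q))
    if len(q):
        for x0 in range(-140,140,20):
            t=q[(q[:,0]-s[0]>=x0)&(q[:,0]-s[0]<x0+20)]
            if len(t): print(x0,len(t),t.mean(0).round(1),np.ptp(t[:,1]).round(0),end=' | ')
        print(q[:,0].min()-s[0],q[:,0].max()-s[0])
E
```

```text
([32.6, -122.7, 81.3], [-0.003, -0.001, 0.006])
[400.90264465 229.58095879 120.92818351]
top 522
-40 3 [373.6 225.7 121.4] 2.0 | 0 21 [417.1 220.9 125.6] 19.0 | 20 113 [432.3 227.9 127.5] 39.0 | 40 138 [450.6 230.  127.3] 39.0 | 60 130 [471.1 228.7 125. ] 36.0 | 80 112 [490.3 229.5 124.4] 36.0 | 100 5 [501.3 234.2 122.1] 16.0 | -28.056990289238854 100.78561116256486
scene 803
-120 25 [299.9 231.6 122.3] 16.0 | -100 72 [310.9 234.7 124.7] 18.0 | -80 63 [330.7 234.1 125.1] 18.0 | -60 57 [350.9 233.4 124.7] 14.0 | -40 64 [371.4 232.6 124.7] 19.0 | -20 142 [393.9 231.8 129.2] 56.0 | 0 71 [407.3 229.1 131.1] 48.0 | 20 59 [433.1 242.  124.8] 21.0 | 40 87 [450.3 236.7 126.3] 29.0 | 60 78 [472.2 230.5 124.8] 35.0 | 80 77 [489.7 229.7 125.1] 35.0 | 100 8 [502.4 222.1 124. ] 21.0 | -102.51202022556652 103.15843671089362
```

jog_arm(
  rows=[
    [[11, -42, 10], [0, 0, 0]],
    [[23, -86, 30], [0, 0, 0]],
    [[32, -122.5, 55], [0, 0, 0]],
    [[32.5, -122.5, 75], [0, 0, 0]],
    [[32.5, -122.5, 85], [0, 0, 0]],
    [[32.5, -122.5, 95], [0, 0, 0]],
    [[32.5, -122.5, 103], [0, 0, 0]],
    [[32.5, -122.5, 107], [0, 0, 0]],
    [[32.5, -122.5, 107], [0, 0, 0]],
  ],
)

```text
time: 4.3
tool_pos: [439.2, 345.5, 13.3]
tcp_rot: [-180.0, -0.1, -1.9]
ft_force: [1.1, 0.8, -1.1]
finger_gap: 28.6
grip_force: 28.8
```

jog_arm(
  rows=[
    [[0, 0, 0], [0, 0, 0]],
    [[0, 0, 0], [0, 0, 0]],
  ],
)

```text
time: 4.5
tool_pos: [439.0, 345.7, 13.5]
tcp_rot: [-180.0, -0.0, -1.9]
ft_force: [0.8, 0.2, -1.1]
finger_gap: 28.6
grip_force: 29.3
```

jog_arm(
  rows=[
    [[-2, -3, 0], [0, 0, 0]],
    [[-2, -6, 0], [0, 0, 0]],
    [[-2, -6, 0.5], [0, 0, 0]],
    [[-2, -6, 0.5], [0, 0, 0]],
  ],
)

```text
time: 4.9
tool_pos: [436.9, 352.3, 12.8]
tcp_rot: [-180.0, -0.0, -1.9]
ft_force: [-2.7, 0.7, 2.9]
finger_gap: 28.3
grip_force: 30.0
```

jog_arm(
  rows=[
    [[0, 0, 0], [0, 0, 0]],
    [[0, 0, 0], [0, 0, 0]],
    [[0, 0, 0], [0, 0, 0]],
    [[0, 0, 0], [0, 0, 0]],
    [[0, 0, -20], [0, 0, 0]],
    [[0, 0, -60], [0, 0, 0]],
    [[0, 0, -100], [0, 0, 0]],
    [[0, 0, -120], [0, 0, 0]],
    [[0, 0, -120], [0, 0, 0]],
  ],
  grip=48,
)

```text
time: 5.8
tool_pos: [439.3, 353.3, 136.9]
tcp_rot: [-179.8, -0.4, -1.9]
ft_force: [0.2, 1.3, 0.1]
finger_gap: 48.4
grip_force: 0.0
```

```bash
python3 go.py 650 117.5 120 92
```

```text
([218.3, 228.7, 17.3], [0.002, -0.008, -1.639])
```

jog_arm(
  rows=[
    [[20, 20, 0], [0, 0, -0.14]],
    [[45, 45, 0], [0, 0, -0.28]],
    [[70, 70, 0], [0, 0, -0.42]],
    [[95, 95, 0], [0, 0, -0.56]],
    [[120, 120, 0], [0, 0, -0.7]],
    [[145, 145, 0], [0, 0, -0.84]],
    [[170, 170, 0], [0, 0, -0.98]],
    [[190, 200, 0], [0, 0, -1.12]],
    [[210, 220, 5], [0, 0, -1.26]],
    [[218, 228, 10], [0, 0, -1.4]],
  ],
  grip=85,
)

```text
time: 6.8
tool_pos: [648.0, 113.8, 120.6]
tcp_rot: [-179.9, 0.1, 78.5]
ft_force: [-0.0, 0.3, -0.0]
finger_gap: 85.1
grip_force: 0.0
```

jog_arm(
  rows=[
    [[0, 0, 0], [0, 0, -0.12]],
    [[0, 0, 0], [0, 0, -0.24]],
    [[0, 0, 0], [0, 0, -0.24]],
    [[0, 0, 0], [0, 0, -0.24]],
  ],
)

```text
time: 7.2
tool_pos: [646.6, 116.5, 121.1]
tcp_rot: [-179.9, 0.0, 91.9]
ft_force: [-0.1, 0.5, 0.0]
finger_gap: 85.2
grip_force: 0.0
```

```bash
python3 go.py 650 117.5 10 92;python3 - <<'E'
from h import *
p,d=r.snapshot("top");cv2.imwrite("pics/top2.png",cv2.resize(p[130:310,100:370],None,fx=2.5,fy=2.5))
p,d=r.snapshot("scene");cv2.imwrite("pics/scene2.png",cv2.resize(p[170:350,100:350],None,fx=3,fy=3))
E
```

```text
([0.9, 3.6, 111.1], [-0.002, 0.0, -0.002])
```

View pics/scene2.png

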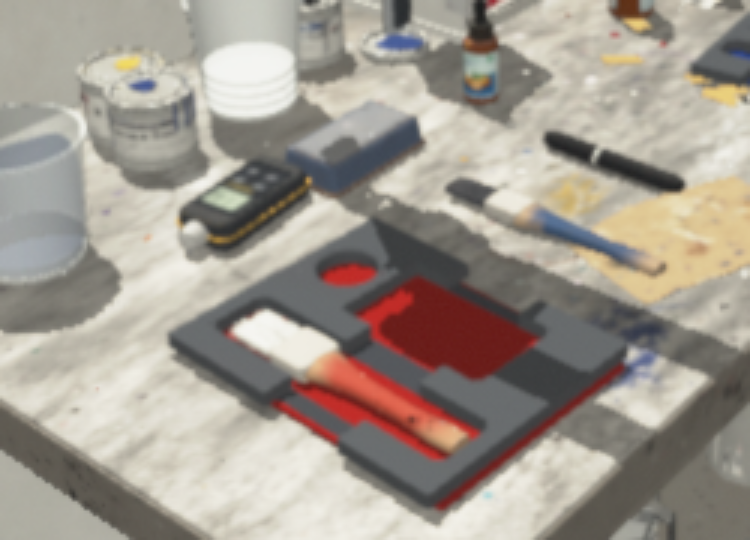

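The orange brush lies home in its lane, at (350,380) in the crop. On to the block.

jog_arm(
  rows=[
    [[0, 2, 40], [0, 0, 0]],
    [[0.5, 3, 75], [0, 0, 0]],
    [[0.5, 3, 100], [0, 0, 0]],
    [[0.5, 3, 112], [0, 0, 0]],
    [[0.5, 3, 116], [0, 0, 0]],
    [[0.5, 3, 116], [0, 0, 0]],
    [[0.5, 3, 116], [0, 0, 0]],
  ],
)

```text
time: 8.0
tool_pos: [651.7, 117.4, 8.3]
tcp_rot: [179.8, -0.0, 92.0]
ft_force: [0.2, -0.0, 1.4]
finger_gap: 84.8
grip_force: 0.0
```

jog_arm(
  rows=[
    [[0, 0, 0], [0, 0, 0]],
    [[0, 0, 0], [0, 0, 0]],
    [[0, 0, 0], [0, 0, 0]],
    [[0, 0, 0], [0, 0, 0]],
    [[0, 0, 0], [0, 0, 0]],
  ],
  grip=0,
  force=40,
)

```text
time: 8.5
tool_pos: [651.5, 117.4, 8.4]
tcp_rot: [179.8, -0.0, 92.1]
ft_force: [-2.2, -0.7, 5.9]
finger_gap: 57.0
grip_force: 42.9
```

jog_arm(
  rows=[
    [[0, 0, -20], [0, 0, 0]],
    [[0, 0, -60], [0, 0, 0]],
    [[0, 0, -100], [0, 0, 0]],
    [[0, 0, -116], [0, 0, 0]],
    [[0, 0, -116], [0, 0, 0]],
  ],
)

```text
time: 9.0
tool_pos: [652.6, 117.5, 126.4]
tcp_rot: [179.6, -0.0, 92.1]
ft_force: [1.0, 0.2, -1.2]
finger_gap: 56.8
grip_force: 43.0
```

```bash
python3 go.py 423.8 263.6 120 -1.8; python3 - <<'E'
from h import *
s=np.array(r.sense()['tool_pos'])
for n in("scene","top"):
    p,d=r.snapshot(n);C=cloud(n,d)
    m=(abs(C[...,0]-s[0])<55)&(abs(C[...,1]-s[1])<90)&(abs(C[...,2]-s[2]-8)<22);q=C[m]
    print(n,len(q),np.percentile(q-s,[1,99],axis=0).round(1))
E
```

```text
([154.2, -223.5, 4.9], [0.005, -0.006, 1.638])
scene 927 [[-40.6 -47.7  -8.3]
 [ 34.3  64.4  29. ]]
top 307 [[-33.8 -56.4 -11.3]
 [ 30.4  55.   21. ]]
```

jog_arm(
  rows=[
    [[10, -15, 0], [0, 0, 0.14]],
    [[25, -35, 0], [0, 0, 0.28]],
    [[40, -60, 0], [0, 0, 0.42]],
    [[55, -85, 0], [0, 0, 0.56]],
    [[75, -110, 0], [0, 0, 0.7]],
    [[95, -135, 0], [0, 0, 0.84]],
    [[110, -160, 0], [0, 0, 0.98]],
    [[125, -185, 0], [0, 0, 1.12]],
    [[140, -205, 0], [0, 0, 1.26]],
    [[150, -218, 0], [0, 0, 1.4]],
  ],
)

```text
time: 10.1
tool_pos: [423.5, 259.2, 118.9]
tcp_rot: [179.9, 0.3, 11.6]
ft_force: [0.8, 0.0, -1.4]
finger_gap: 56.7
grip_force: 42.9
```

jog_arm(
  rows=[
    [[0, 0, 0], [0, 0, 0.12]],
    [[0, 0, 0], [0, 0, 0.238]],
    [[0, 0, 0], [0, 0, 0.238]],
    [[0, 0, 0], [0, 0, 0.238]],
    [[0, 0, 0], [0, 0, 0.238]],
  ],
)

```text
time: 10.6
tool_pos: [426.3, 258.9, 121.1]
tcp_rot: [179.9, 0.1, -1.6]
ft_force: [-0.0, 0.3, -2.3]
finger_gap: 56.7
grip_force: 42.9
```

```bash
python3 go.py 423.8 263.6 15 -1.8
```

```text
([-2.5, -4.8, 106.1], [0.001, 0.002, 0.003])
```

jog_arm(
  rows=[
    [[-2.5, -5, 30], [0, 0, 0]],
    [[-2.5, -5, 60], [0, 0, 0]],
    [[-2.5, -5, 80], [0, 0, 0]],
    [[-2.5, -5, 80], [0, 0, 0]],
    [[-2.5, -5, 80], [0, 0, 0]],
    [[-2.5, -5, 80], [0, 0, 0]],
  ],
)

```text
time: 11.2
tool_pos: [425.8, 264.9, 43.9]
tcp_rot: [-179.9, -0.1, -1.8]
ft_force: [-1.1, -0.1, -1.6]
finger_gap: 56.9
grip_force: 42.9
```

```bash
python3 go.py 423.8 263.6 15 -1.8
```

```text
([-2.0, 1.4, 28.9], [-0.001, -0.002, 0.001])
```

jog_arm(
  rows=[
    [[-2, 1, 10], [0, 0, 0]],
    [[-2, 1, 18], [0, 0, 0]],
    [[-2, 1, 24], [0, 0, 0]],
    [[-2, 1, 27], [0, 0, 0]],
    [[-2, 1, 29], [0, 0, 0]],
    [[-2, 1, 29], [0, 0, 0]],
    [[-2, 1, 29], [0, 0, 0]],
  ],
)

```text
time: 11.9
tool_pos: [422.3, 263.3, 14.3]
tcp_rot: [180.0, 0.1, -1.8]
ft_force: [-7.9, -2.8, 13.8]
finger_gap: 56.6
grip_force: 45.6
```

jog_arm(
  rows=[
    [[0, 0, 0], [0, 0, 0]],
    [[0, 0, 0], [0, 0, 0]],
    [[0, 0, 0], [0, 0, 0]],
    [[0, 0, 0], [0, 0, 0]],
    [[0, 0, -20], [0, 0, 0]],
    [[0, 0, -60], [0, 0, 0]],
    [[0, 0, -105], [0, 0, 0]],
    [[0, 0, -150], [0, 0, 0]],
    [[0, 0, -160], [0, 0, 0]],
    [[0, 0, -160], [0, 0, 0]],
  ],
  grip=72,
)

```text
time: 12.9
tool_pos: [424.2, 264.3, 176.0]
tcp_rot: [-179.9, -0.3, -1.8]
ft_force: [0.1, -0.1, -0.9]
finger_gap: 72.0
grip_force: 0.0
```

```bash
python3 go.py 639.5 -33.5 175 0
```

```text
([224.5, 290.9, 1.3], [-0.002, -0.005, -0.031])
```

jog_arm(
  rows=[
    [[26, 34, 0], [0, 0, -0.03]],
    [[54, 70, 0], [0, 0, -0.03]],
    [[82, 106, 0], [0, 0, -0.03]],
    [[110, 142, 0], [0, 0, -0.03]],
    [[138, 178, 0], [0, 0, -0.03]],
    [[166, 214, 0], [0, 0, -0.03]],
    [[194, 250, 0], [0, 0, -0.03]],
    [[214, 276, 0], [0, 0, -0.03]],
    [[222, 288, 0], [0, 0, -0.03]],
    [[222, 288, 0], [0, 0, -0.03]],
  ],
)

```text
time: 13.9
tool_pos: [634.8, -32.9, 170.5]
tcp_rot: [-180.0, 0.2, -0.2]
ft_force: [-0.6, 0.1, -0.3]
finger_gap: 72.3
grip_force: 0.0
```

jog_arm(
  rows=[
    [[0, 0, 0], [0, 0, 0]],
    [[0, 0, 0], [0, 0, 0]],
    [[0, 0, 0], [0, 0, 0]],
  ],
)

```text
time: 14.2
tool_pos: [634.9, -29.9, 173.3]
tcp_rot: [-180.0, 0.0, 0.0]
ft_force: [0.1, -0.2, -0.5]
finger_gap: 72.0
grip_force: 0.0
```

```bash
python3 go.py 639.5 -33.5 35 0;python3 - <<'E'
from h import *
s=np.array(r.sense()['tool_pos']);print(s)
p,d=r.snapshot("scene");cv2.imwrite("pics/scene3.png",cv2.resize(p[90:330,120:370],None,fx=2.4,fy=2.4,interpolation=cv2.INTER_CUBIC))
S=cloud("scene",d);m=(abs(S[...,0]-640)<40)&(abs(S[...,1]+33)<40)
for a,b in((15,60),(85,100)):
    q=S[m&(S[...,2]>a)&(S[...,2]<b)];print(a,q.mean(0).round(1),np.percentile(q,[2,98],axis=0).round(1).tolist())
E
```

```text
([4.6, 3.6, 138.3], [-0.0, 0.0, 0.0])
[634.91716493 -29.89085093 173.25602473]
15 [633.2 -22.8  38.4] [[622.9, -39.2, 16.4], [649.0, -14.5, 59.7]]
85 [638.6 -29.1  92.8] [[633.1, -34.7, 85.6], [643.9, -23.7, 98.4]]
```

View pics/scene3.png

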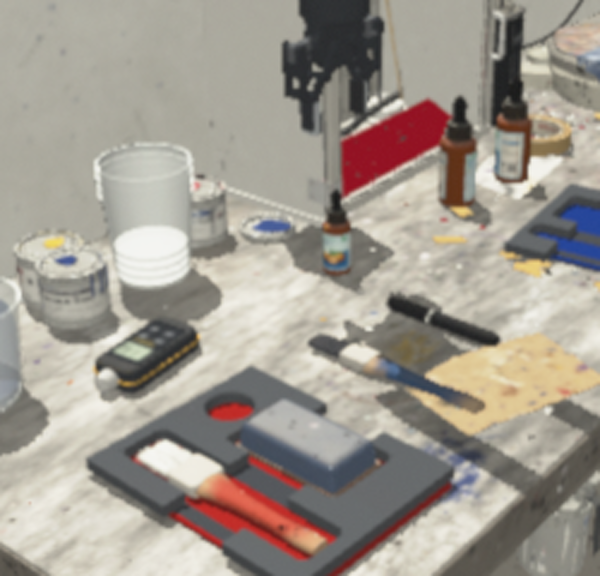

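Brush and block are both in place in the red tray; the dropper at (337,235) in the crop stands alone.

jog_arm(
  rows=[
    [[5, 3, 20], [0, 0, 0]],
    [[5, 3, 45], [0, 0, 0]],
    [[5, 3, 58], [0, 0, 0]],
    [[5, 3, 58], [0, 0, 0]],
    [[5, 3, 58], [0, 0, 0]],
    [[5, 3, 58], [0, 0, 0]],
  ],
)

```text
time: 14.85
tool_pos: [641.4, -34.3, 117.0]
tcp_rot: [180.0, -0.1, -0.1]
ft_force: [0.1, -0.1, -0.1]
finger_gap: 72.0
grip_force: 0.0
```

```bash
python3 go.py 640 -33 35 0
```

```text
([-1.6, -1.3, 82.0], [0.0, -0.002, -0.001])
```

jog_arm(
  rows=[
    [[-1, -1, 20], [0, 0, 0]],
    [[-1, -1, 40], [0, 0, 0]],
    [[-1, -1, 58], [0, 0, 0]],
    [[-1, -1, 70], [0, 0, 0]],
    [[-1, -1, 78], [0, 0, 0]],
    [[-1, -1, 81], [0, 0, 0]],
    [[-1, -1, 81], [0, 0, 0]],
    [[-1, -1, 81], [0, 0, 0]],
  ],
)

```text
time: 15.65
tool_pos: [640.2, -33.5, 35.3]
tcp_rot: [180.0, -0.1, -0.1]
ft_force: [0.5, 0.4, -0.4]
finger_gap: 71.9
grip_force: 0.0
```

jog_arm(
  rows=[
    [[0, 0, 0], [0, 0, 0]],
    [[0, 0, 0], [0, 0, 0]],
    [[0, 0, 0], [0, 0, 0]],
    [[0, 0, 0], [0, 0, 0]],
    [[0, 0, 0], [0, 0, 0]],
    [[0, 0, 0], [0, 0, 0]],
  ],
  grip=0,
  force=30,
)

```text
time: 16.25
tool_pos: [639.9, -33.5, 34.9]
tcp_rot: [180.0, -0.1, -0.1]
ft_force: [-0.6, -0.3, 5.2]
finger_gap: 31.2
grip_force: 29.8
```

jog_arm(
  rows=[
    [[0, 0, -10], [0, 0, 0]],
    [[0, 0, -30], [0, 0, 0]],
    [[0, 0, -60], [0, 0, 0]],
    [[0, 0, -90], [0, 0, 0]],
    [[0, 0, -110], [0, 0, 0]],
    [[0, 0, -115], [0, 0, 0]],
    [[0, 0, -115], [0, 0, 0]],
    [[0, 0, -115], [0, 0, 0]],
  ],
)

```text
time: 17.05
tool_pos: [638.5, -33.2, 147.6]
tcp_rot: [-180.0, 0.1, -0.1]
ft_force: [0.1, -0.3, -1.9]
finger_gap: 31.3
grip_force: 29.8
```

```bash
python3 go.py 523.6 260.4 150 -1.8
```

```text
([-115.2, -293.4, -2.1], [-0.0, 0.002, 0.03])
```

jog_arm(
  rows=[
    [[-8, -20, 0], [0, 0, 0.03]],
    [[-20, -50, 0], [0, 0, 0.03]],
    [[-35, -90, 0], [0, 0, 0.03]],
    [[-50, -130, 0], [0, 0, 0.03]],
    [[-66, -170, 0], [0, 0, 0.03]],
    [[-82, -210, 0], [0, 0, 0.03]],
    [[-97, -247, 0], [0, 0, 0.03]],
    [[-108, -275, 0], [0, 0, 0.03]],
    [[-114, -288, 0], [0, 0, 0.03]],
    [[-115, -290, 0], [0, 0, 0.03]],
  ],
)

```text
time: 18.05
tool_pos: [523.2, 257.7, 147.7]
tcp_rot: [179.9, 0.1, -1.7]
ft_force: [0.2, -0.7, -0.7]
finger_gap: 31.5
grip_force: 29.9
```

jog_arm(
  rows=[
    [[0, 0, 20], [0, 0, 0]],
    [[0, 0, 40], [0, 0, 0]],
    [[0, 0, 60], [0, 0, 0]],
    [[0, 0, 70], [0, 0, 0]],
    [[0, 0, 70], [0, 0, 0]],
    [[0, 0, 70], [0, 0, 0]],
    [[0, 0, 70], [0, 0, 0]],
  ],
)

```text
time: 18.75
tool_pos: [525.9, 256.8, 80.6]
tcp_rot: [-180.0, -0.1, -1.8]
ft_force: [-0.6, -0.1, -0.0]
finger_gap: 31.0
grip_force: 29.9
```

```bash
python3 go.py 523.5 260 42 -1.8;python3 - <<'E'
from h import *
s=np.array(r.sense()['tool_pos']);print(s)
p,d=r.snapshot("scene");cv2.imwrite("pics/scene4.png",cv2.resize(p[130:330,120:330],None,fx=2.8,fy=2.8,interpolation=cv2.INTER_CUBIC))
S=cloud("scene",d);m=(abs(S[...,0]-s[0])<30)&(abs(S[...,1]-s[1])<30)&(S[...,2]>s[2]-40)&(S[...,2]<s[2]-5)
q=S[m];print(len(q),(q.mean(0)-s).round(1),np.percentile(q-s,[2,98],axis=0).round(1).tolist())
E
```

```text
([-2.5, -3.1, 38.6], [-0.001, -0.002, -0.0])
[525.85424444 256.77158255  80.64698877]
165 [ -7.2   9.5 -19. ] [[-15.9, -7.9, -33.0], [8.9, 18.8, -6.3]]
```

View pics/scene4.png

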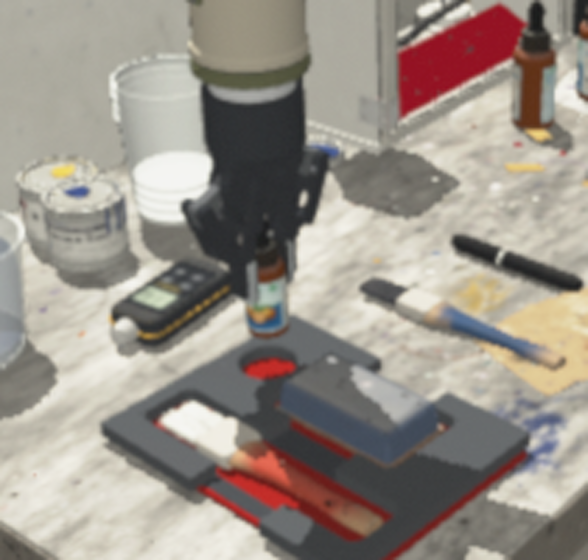

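The bottle hangs upright above the well, which is at (268,368) in the crop. Lowering it now.

jog_arm(
  rows=[
    [[-2.5, -3, 10], [0, 0, 0]],
    [[-2.5, -3, 18], [0, 0, 0]],
    [[-2.5, -3, 25], [0, 0, 0]],
    [[-2.5, -3, 31], [0, 0, 0]],
    [[-2.5, -3, 35], [0, 0, 0]],
    [[-2.5, -3, 38], [0, 0, 0]],
    [[-2.5, -3, 38], [0, 0, 0]],
    [[-2.5, -3, 38], [0, 0, 0]],
  ],
)

```text
time: 19.6
tool_pos: [522.6, 259.9, 41.4]
tcp_rot: [-180.0, -0.0, -1.8]
ft_force: [0.5, -0.0, -0.6]
finger_gap: 31.7
grip_force: 29.9
```

jog_arm(
  rows=[
    [[0, 0, 0.7], [0, 0, 0]],
    [[0, 0, 0.7], [0, 0, 0]],
  ],
)

```text
time: 19.8
tool_pos: [522.6, 259.9, 40.9]
tcp_rot: [-180.0, -0.0, -1.8]
ft_force: [-0.8, -1.4, 1.7]
finger_gap: 31.6
grip_force: 30.0
```

jog_arm(
  rows=[
    [[0, 0, 0], [0, 0, 0]],
    [[0, 0, 0], [0, 0, 0]],
    [[0, 0, 0], [0, 0, 0]],
    [[0, 0, 0], [0, 0, 0]],
    [[0, 0, -15], [0, 0, 0]],
    [[0, 0, -45], [0, 0, 0]],
    [[0, 0, -85], [0, 0, 0]],
    [[0, 0, -125], [0, 0, 0]],
    [[0, 0, -140], [0, 0, 0]],
    [[0, 0, -140], [0, 0, 0]],
  ],
  grip=60,
)

```text
time: 20.8
tool_pos: [524.6, 260.7, 185.4]
tcp_rot: [-179.8, -0.4, -1.8]
ft_force: [-0.2, 0.7, -0.1]
finger_gap: 59.9
grip_force: 0.0
```

```bash
python3 go.py 657.5 236.7 150 96.5
```

```text
([133.4, 20.0, 36.2], [0.004, -0.008, -1.715])
```

jog_arm(
  rows=[
    [[10, 2, 0], [0, 0, -0.14]],
    [[25, 4, 0], [0, 0, -0.28]],
    [[40, 6, 0], [0, 0, -0.42]],
    [[55, 8, 5], [0, 0, -0.56]],
    [[70, 10, 10], [0, 0, -0.7]],
    [[85, 12, 15], [0, 0, -0.84]],
    [[100, 14, 20], [0, 0, -0.98]],
    [[115, 16, 25], [0, 0, -1.12]],
    [[125, 18, 30], [0, 0, -1.26]],
    [[133, 20, 36], [0, 0, -1.4]],
  ],
  grip=80,
)

```text
time: 21.8
tool_pos: [654.2, 235.1, 142.0]
tcp_rot: [-179.8, 0.1, 78.7]
ft_force: [-0.7, -0.9, -0.5]
finger_gap: 79.9
grip_force: 0.0
```

jog_arm(
  rows=[
    [[0, 0, 0], [0, 0, -0.14]],
    [[0, 0, 0], [0, 0, -0.28]],
    [[0, 0, 0], [0, 0, -0.315]],
    [[0, 0, 0], [0, 0, -0.315]],
    [[0, 0, 0], [0, 0, -0.315]],
  ],
)

```text
time: 22.3
tool_pos: [653.9, 235.5, 143.1]
tcp_rot: [-179.9, 0.0, 96.4]
ft_force: [0.8, 0.9, 0.8]
finger_gap: 80.4
grip_force: 0.0
```

```bash
python3 - <<'E'
from h import *
C=cloud("top",np.load("pics/top0.npy"));S=cloud("scene",np.load("pics/scene0.npy"))
th=np.radians(96.5);a=np.array([np.cos(th),np.sin(th)]);b=np.array([-a[1],a[0]]);c=np.array([657.5,236.7])
for n,q in(("top",C),("scene",S)):
    q=q[(q[...,2]>8)&(q[...,2]<35)];u=(q[:,:2]-c)@a;v=(q[:,:2]-c)@b
    m=(abs(v)<38)&(u>-63)&(u<85)
    h,e=np.histogram(u[m],np.arange(-65,86,5));print(n,np.c_[e[:-1],h].tolist());m&=abs(u)<45;print(np.percentile(v[m],[1,99]).round(1))
E
python3 go.py 657.5 236.7 9 96.5
```

```text
top [[-65, 11], [-60, 6], [-55, 43], [-50, 42], [-45, 41], [-40, 39], [-35, 43], [-30, 39], [-25, 42], [-20, 41], [-15, 36], [-10, 42], [-5, 43], [0, 42], [5, 40], [10, 37], [15, 41], [20, 40], [25, 44], [30, 38], [35, 46], [40, 39], [45, 38], [50, 22], [55, 17], [60, 16], [65, 9], [70, 1], [75, 0], [80, 0]]
[-29.1  27.1]
scene [[-65, 28], [-60, 70], [-55, 7], [-50, 10], [-45, 19], [-40, 31], [-35, 30], [-30, 31], [-25, 29], [-20, 32], [-15, 34], [-10, 31], [-5, 31], [0, 29], [5, 38], [10, 27], [15, 34], [20, 34], [25, 35], [30, 31], [35, 37], [40, 30], [45, 37], [50, 58], [55, 45], [60, 20], [65, 24], [70, 19], [75, 0], [80, 0]]
[-24.8  27. ]
([0.8, 4.1, 134.0], [-0.002, 0.0, -0.002])
```

jog_arm(
  rows=[
    [[4, 2, 40], [0, 0, 0]],
    [[7.5, 4, 75], [0, 0, 0]],
    [[7.5, 4, 85], [0, 0, 0]],
    [[7.5, 4, 85], [0, 0, 0]],
    [[7.5, 4, 85], [0, 0, 0]],
    [[7.5, 4, 85], [0, 0, 0]],
  ],
)

```text
time: 22.9
tool_pos: [659.5, 244.0, 62.5]
tcp_rot: [179.8, -0.0, 96.5]
ft_force: [0.2, -0.3, -0.3]
finger_gap: 80.4
grip_force: 0.0
```

```bash
python3 go.py 657.5 243.7 7 96.5
```

```text
([-0.1, -2.3, 55.5], [0.004, -0.001, -0.001])
```

jog_arm(
  rows=[
    [[0, -2, 20], [0, 0, 0]],
    [[0, -2, 40], [0, 0, 0]],
    [[0, -2, 52], [0, 0, 0]],
    [[0, -2, 55.5], [0, 0, 0]],
    [[0, -2, 55.5], [0, 0, 0]],
    [[0, -2, 55.5], [0, 0, 0]],
  ],
)

```text
time: 23.5
tool_pos: [656.8, 243.7, 5.6]
tcp_rot: [179.9, -0.0, 96.5]
ft_force: [0.3, 0.4, 0.5]
finger_gap: 80.2
grip_force: 0.0
```

jog_arm(
  rows=[
    [[0, 0, 0], [0, 0, 0]],
    [[0, 0, 0], [0, 0, 0]],
    [[0, 0, 0], [0, 0, 0]],
    [[0, 0, 0], [0, 0, 0]],
    [[0, 0, 0], [0, 0, 0]],
    [[0, 0, 0], [0, 0, 0]],
  ],
  grip=0,
  force=40,
)

```text
time: 24.1
tool_pos: [656.9, 243.7, 5.8]
tcp_rot: [179.9, -0.0, 96.5]
ft_force: [-0.7, -0.4, 7.5]
finger_gap: 53.3
grip_force: 42.5
```

jog_arm(
  rows=[
    [[0, 0, -20], [0, 0, 0]],
    [[0, 0, -60], [0, 0, 0]],
    [[0, 0, -105], [0, 0, 0]],
    [[0, 0, -145], [0, 0, 0]],
    [[0, 0, -160], [0, 0, 0]],
    [[0, 0, -160], [0, 0, 0]],
    [[0, 0, -160], [0, 0, 0]],
  ],
)

```text
time: 24.8
tool_pos: [655.1, 243.2, 162.3]
tcp_rot: [-179.9, 0.0, 96.5]
ft_force: [0.6, -0.7, -1.7]
finger_gap: 53.4
grip_force: 42.1
```

```bash
python3 go.py 438.4 -325.2 170 7.5;python3 - <<'E'
from h import *
s=np.array(r.sense()['tool_pos']);print(s)
th=np.radians(96.5);a=np.array([np.cos(th),np.sin(th)]);b=np.array([-a[1],a[0]])
for n in("top","scene"):
    p,d=r.snapshot(n);cv2.imwrite(f"pics/{n}5.png",p);np.save(f"pics/{n}5.npy",d);C=cloud(n,d);q=C[abs(C[...,2]-s[2]-6)<22];u=(q[:,:2]-s[:2])@a;v=(q[:,:2]-s[:2])@b
    m=(abs(v)<45)&(abs(u)<95);h,e=np.histogram(u[m],np.arange(-90,91,10));print(n,h.tolist(),np.percentile(u[m],[1,99]))
# tray check
C=cloud("top",np.load("pics/top5.npy"))
for n,u0,v0,u1,v1,a,b in(("block",156,228,190,284,26,50),("brush",128,205,154,296,12,40),("bottle",160,195,195,230,60,130)):
    q=C[v0:v1,u0:u1].reshape(-1,3);q=q[(q[:,2]>a)&(q[:,2]<b)];print(n,np.percentile(q,[2,50,98],axis=0).round(1).tolist())
E
```

```text
([-540.3, -279.4, -7.0], [-0.001, 0.002, 1.553])
[655.09735712 243.16674445 162.2798349 ]
top [0, 0, 27, 118, 110, 111, 108, 66, 0, 0, 0, 0, 4, 19, 8, 2, 0, 0] [-61.59719724  52.25743054]
scene [0, 0, 0, 12, 37, 41, 42, 29, 58, 115, 105, 76, 76, 130, 59, 45, 0, 0] [-50.93310693  64.99383299]Traceback (most recent call last):
  File "<stdin>", line 10, in <module>
    return _quantile_unchecked(
        a, q, axis, out, overwrite_input, method, keepdims, weights)
    return _ureduce(a,
                    func=_quantile_ureduce_func,
    ...<5 lines>...
                    overwrite_input=overwrite_input,
                    method=method)
    r = func(a, **kwargs)
    result = _quantile(arr,
                       quantiles=q,
    ...<2 lines>...
                       out=out,
                       weights=wgt)
    slices_having_nans = np.isnan(arr[-1, ...])
                                  ~~~^^^^^^^^^
IndexError: index -1 is out of bounds for axis 0 with size 0
```

jog_arm(
  rows=[
    [[-25, -25, 0], [0, 0, 0.1]],
    [[-60, -50, 0], [0, 0, 0.2]],
    [[-95, -75, 0], [0, 0, 0.32]],
    [[-130, -100, 0], [0, 0, 0.44]],
    [[-168, -125, 0], [0, 0, 0.56]],
    [[-206, -150, 0], [0, 0, 0.68]],
    [[-245, -175, 0], [0, 0, 0.8]],
    [[-285, -195, 0], [0, 0, 0.92]],
    [[-325, -215, 0], [0, 0, 1.04]],
    [[-365, -230, 0], [0, 0, 1.16]],
  ],
)

```text
time: 25.9
tool_pos: [466.0, -146.1, 161.8]
tcp_rot: [-179.8, 0.1, 29.7]
ft_force: [1.4, -0.4, -1.5]
finger_gap: 53.0
grip_force: 42.3
```

```bash
python3 go.py 438.4 -325.2 120 7.5
```

```text
([-112.7, 141.9, 41.6], [-0.003, 0.003, 0.388])
```

jog_arm(
  rows=[
    [[-24, 30, 5], [0, 0, 0.1]],
    [[-50, 62, 10], [0, 0, 0.2]],
    [[-76, 95, 20], [0, 0, 0.3]],
    [[-98, 123, 30], [0, 0, 0.388]],
    [[-112, 140, 41], [0, 0, 0.388]],
    [[-112, 140, 70], [0, 0, 0.388]],
    [[-112, 140, 100], [0, 0, 0.388]],
    [[-112, 140, 110], [0, 0, 0.388]],
    [[-112, 140, 110], [0, 0, 0.388]],
    [[-112, 140, 110], [0, 0, 0.388]],
  ],
)

```text
time: 26.9
tool_pos: [441.6, -322.3, 54.4]
tcp_rot: [-180.0, 0.0, 7.8]
ft_force: [0.4, -0.5, -1.4]
finger_gap: 53.4
grip_force: 42.2
```

```bash
python3 go.py 438.4 -325.2 12 7.5
```

```text
([-3.6, 2.5, 42.4], [-0.0, 0.0, 0.005])
```

jog_arm(
  rows=[
    [[-3.5, 2.5, 12], [0, 0, 0]],
    [[-3.5, 2.5, 24], [0, 0, 0]],
    [[-3.5, 2.5, 33], [0, 0, 0]],
    [[-3.5, 2.5, 38], [0, 0, 0]],
    [[-3.5, 2.5, 41], [0, 0, 0]],
    [[-3.5, 2.5, 42], [0, 0, 0]],
    [[-3.5, 2.5, 42], [0, 0, 0]],
  ],
)

```text
time: 27.6
tool_pos: [438.5, -325.5, 12.2]
tcp_rot: [180.0, -0.0, 7.8]
ft_force: [-0.4, -0.7, -0.7]
finger_gap: 53.0
grip_force: 42.3
```

jog_arm(
  rows=[
    [[0, 0, 0.7], [0, 0, 0]],
    [[0, 0, 0.7], [0, 0, 0]],
  ],
)

```text
time: 27.8
tool_pos: [438.7, -325.7, 11.8]
tcp_rot: [180.0, -0.0, 7.8]
ft_force: [1.1, -0.5, -0.1]
finger_gap: 53.8
grip_force: 42.3
```

jog_arm(
  rows=[
    [[0, 0, 0], [0, 0, 0]],
    [[0, 0, 0], [0, 0, 0]],
    [[0, 0, 0], [0, 0, 0]],
    [[0, 0, 0], [0, 0, 0]],
    [[0, 0, -20], [0, 0, 0]],
    [[0, 0, -60], [0, 0, 0]],
    [[0, 0, -100], [0, 0, 0]],
    [[0, 0, -110], [0, 0, 0]],
    [[0, 0, -110], [0, 0, 0]],
  ],
  grip=70,
)

```text
time: 28.7
tool_pos: [439.8, -326.7, 124.1]
tcp_rot: [179.8, -0.2, 7.8]
ft_force: [0.1, 0.2, 1.2]
finger_gap: 70.0
grip_force: 0.0
```

```bash
python3 go.py 468.5 -2.5 110 1.7;python3 - <<'E'
from h import *
p,d=r.snapshot("top");C=cloud("top",d);V=cv2.cvtColor(p,cv2.COLOR_BGR2HSV)[...,2];cv2.imwrite("pics/top6.png",p)
for n,u0,v0,u1,v1,a,b in(("block",156,228,190,284,26,50),("brush",128,205,154,296,12,40),("bottle",160,185,195,235,60,130)):
    q=C[v0:v1,u0:u1].reshape(-1,3);q=q[(q[:,2]>a)&(q[:,2]<b)];print(n,len(q),np.percentile(q,[2,50,98],axis=0).round(1).tolist() if len(q) else 0)
q=C[205:280,264:290].reshape(-1,3);m=(V[205:280,264:290]<80).ravel()&(q[:,2]>3);q=q[m];print("marker",np.percentile(q,[1,50,99],axis=0).round(1).tolist(),np.polyfit(q[:,0],q[:,1],1))
for x in (410,440,470,500,530):
    t=q[abs(q[:,0]-x)<8];print(x,t[:,1].min().round(1),t[:,1].max().round(1),end=';')
E
```

```text
([72.3, -317.4, 13.1], [0.004, -0.003, 0.106])
block 896 [[375.3, 234.2, 27.2], [427.0, 260.0, 34.5], [478.9, 287.6, 40.3]]
brush 1362 [[321.0, 314.3, 12.5], [466.8, 349.4, 17.7], [552.6, 384.7, 23.7]]
bottle 141 [[508.0, 242.4, 61.0], [521.8, 253.3, 77.5], [537.9, 270.3, 106.5]]
marker [[402.0, -10.7, 7.0], [465.8, -2.6, 15.5], [535.5, 6.3, 22.8]] [  0.02748981 -15.45301369]
410 -10.9 2.2;440 -10.1 3.2;470 -9.3 6.6;500 -8.5 4.9;530 -7.6 5.5;
```

jog_arm(
  rows=[
    [[9, -40, 0], [0, 0, 0.03]],
    [[20, -88, 0], [0, 0, 0.06]],
    [[31, -136, 0], [0, 0, 0.106]],
    [[42, -184, 0], [0, 0, 0.106]],
    [[53, -232, 0], [0, 0, 0.106]],
    [[63, -275, 0], [0, 0, 0.106]],
    [[70, -305, 10], [0, 0, 0.106]],
    [[72, -317, 30], [0, 0, 0.106]],
    [[72, -317, 60], [0, 0, 0.106]],
    [[72, -317, 60], [0, 0, 0.106]],
  ],
  grip=50,
)

```text
time: 29.75
tool_pos: [461.5, -0.4, 55.3]
tcp_rot: [-179.9, 0.6, 1.8]
ft_force: [-0.1, 0.3, -0.0]
finger_gap: 50.0
grip_force: 0.0
```

jog_arm(
  rows=[
    [[0, 0, 0], [0, 0, 0]],
    [[0, 0, 0], [0, 0, 0]],
  ],
)

```text
time: 29.95
tool_pos: [467.1, -2.0, 62.0]
tcp_rot: [180.0, -0.0, 1.7]
ft_force: [-0.7, -0.1, -0.8]
finger_gap: 49.6
grip_force: 0.0
```

```bash
python3 go.py 468.5 -2.4 3.5 1.6
```

```text
([1.4, 0.4, 58.5], [0.0, -0.0, 0.001])
```

jog_arm(
  rows=[
    [[1, 0.5, 20], [0, 0, 0]],
    [[1, 0.5, 40], [0, 0, 0]],
    [[1, 0.5, 53], [0, 0, 0]],
    [[1, 0.5, 58], [0, 0, 0]],
    [[1, 0.5, 58], [0, 0, 0]],
    [[1, 0.5, 58], [0, 0, 0]],
  ],
)

```text
time: 30.55
tool_pos: [468.5, -2.2, 4.3]
tcp_rot: [180.0, -0.1, 1.7]
ft_force: [-0.5, 0.0, 0.4]
finger_gap: 50.2
grip_force: 0.0
```

jog_arm(
  rows=[
    [[0, 0, 0], [0, 0, 0]],
    [[0, 0, 0], [0, 0, 0]],
    [[0, 0, 0], [0, 0, 0]],
    [[0, 0, 0], [0, 0, 0]],
    [[0, 0, 0], [0, 0, 0]],
    [[0, 0, 0], [0, 0, 0]],
  ],
  grip=0,
  force=30,
)

```text
time: 31.15
tool_pos: [468.6, -2.1, 4.2]
tcp_rot: [180.0, -0.1, 1.7]
ft_force: [-0.9, -0.2, 7.4]
finger_gap: 16.8
grip_force: 30.9
```

jog_arm(
  rows=[
    [[0, 0, -20], [0, 0, 0]],
    [[0, 0, -60], [0, 0, 0]],
    [[0, 0, -100], [0, 0, 0]],
    [[0, 0, -110], [0, 0, 0]],
    [[0, 0, -110], [0, 0, 0]],
    [[0, 0, -110], [0, 0, 0]],
  ],
)

```text
time: 31.75
tool_pos: [467.1, -2.0, 112.3]
tcp_rot: [-180.0, 0.1, 1.7]
ft_force: [-0.3, -0.0, -0.6]
finger_gap: 16.9
grip_force: 30.1
```

```bash
python3 go.py 428.2 -248 80 7.5;python3 - <<'E'
from h import *
s=np.array(r.sense()['tool_pos']);print(s)
for n in("top","scene"):
    p,d=r.snapshot(n);C=cloud(n,d)-s;q=C[(abs(C[...,2]-4)<15)&(abs(C[...,1])<18)&(abs(C[...,0])<100)];print(n,np.histogram(q[:,0],np.arange(-90,91,10))[0].tolist(),np.percentile(q[:,0],[1,99]),[q[abs(q[:,0]-x)<10][:,2].mean().round(1) for x in(-50,50)])
E
```

```text
([-46.2, 244.7, 32.3], [-0.0, 0.001, -0.101])
[467.13382918  -1.99131567 112.28951289]
top [0, 0, 15, 0, 0, 0, 0, 0, 0, 0, 0, 0, 0, 0, 0, 2, 0, 0] [-68.07851714  69.58513154] [np.float64(nan), np.float64(nan)]
scene [0, 0, 31, 26, 24, 28, 25, 27, 46, 6, 2, 24, 23, 23, 24, 16, 0, 0] [-67.55179953  68.0540908 ] [np.float64(7.3), np.float64(7.1)]<stdin>:4: RuntimeWarning: Mean of empty slice.
  ret = ret.dtype.type(ret / rcount)
```

Centred and level. On to the marker lane.

jog_arm(
  rows=[
    [[-8, 42, 0], [0, 0, -0.03]],
    [[-17, 88, 0], [0, 0, -0.06]],
    [[-26, 135, 0], [0, 0, -0.101]],
    [[-35, 182, 0], [0, 0, -0.101]],
    [[-42, 222, 0], [0, 0, -0.101]],
    [[-45.5, 242, 10], [0, 0, -0.101]],
    [[-46, 244, 35], [0, 0, -0.101]],
    [[-46, 244, 60], [0, 0, -0.101]],
    [[-46, 244, 65], [0, 0, -0.101]],
    [[-46, 244, 65], [0, 0, -0.101]],
  ],
)

```text
time: 32.85
tool_pos: [427.4, -246.0, 46.3]
tcp_rot: [-179.8, 0.2, 7.5]
ft_force: [1.2, 0.2, 0.2]
finger_gap: 16.6
grip_force: 30.1
```

jog_arm(
  rows=[
    [[0, 0, 0], [0, 0, 0]],
    [[0, 0, 0], [0, 0, 0]],
  ],
)

```text
time: 33.05
tool_pos: [430.0, -247.7, 49.7]
tcp_rot: [179.9, -0.1, 7.5]
ft_force: [-0.6, 0.7, 0.6]
finger_gap: 16.8
grip_force: 30.1
```

```bash
python3 go.py 428.2 -248 10.5 7.5
```

```text
([-1.9, 0.0, 39.2], [0.001, -0.001, 0.0])
```

jog_arm(
  rows=[
    [[-1.5, 0, 12], [0, 0, 0]],
    [[-1.5, 0, 24], [0, 0, 0]],
    [[-1.5, 0, 32], [0, 0, 0]],
    [[-1.5, 0, 37], [0, 0, 0]],
    [[-1.5, 0, 39.5], [0, 0, 0]],
    [[-1.5, 0, 39.5], [0, 0, 0]],
    [[-1.5, 0, 39.5], [0, 0, 0]],
  ],
)

```text
time: 33.75
tool_pos: [427.2, -247.3, 9.6]
tcp_rot: [-179.9, 0.1, 7.5]
ft_force: [-7.8, 4.9, 15.7]
finger_gap: 17.1
grip_force: 32.8
```

jog_arm(
  rows=[
    [[0, 0, 0], [0, 0, 0]],
    [[0, 0, 0], [0, 0, 0]],
    [[0, 0, 0], [0, 0, 0]],
    [[0, 0, 0], [0, 0, 0]],
    [[0, 0, -15], [0, 0, 0]],
    [[0, 0, -50], [0, 0, 0]],
    [[0, 0, -95], [0, 0, 0]],
    [[0, 0, -140], [0, 0, 0]],
    [[0, 0, -170], [0, 0, 0]],
    [[0, 0, -170], [0, 0, 0]],
  ],
  grip=34,
)

```text
time: 34.75
tool_pos: [430.3, -249.5, 184.8]
tcp_rot: [179.6, -0.4, 7.5]
ft_force: [0.6, -0.6, 1.0]
finger_gap: 34.1
grip_force: 0.0
```

jog_arm(
  rows=[
    [[-8, -40, 0], [0, 0, 0]],
    [[-10, -85, 0], [0, 0, 0]],
    [[-10, -130, 0], [0, 0, 0]],
    [[-10, -175, 0], [0, 0, 0]],
    [[-10, -220, 0], [0, 0, 0]],
    [[-10, -245, 0], [0, 0, 0]],
    [[-10, -245, 0], [0, 0, 0]],
  ],
)

```text
time: 35.45
tool_pos: [384.9, -3.2, 178.0]
tcp_rot: [-179.9, 0.0, 7.7]
ft_force: [-0.5, -0.5, -0.1]
finger_gap: 33.7
grip_force: 0.0
```

```bash
python3 - <<'E'
from h import *
p,d=r.snapshot("top");cv2.imwrite("pics/top7.png",cv2.resize(p[140:305,115:435],None,fx=2.5,fy=2.5,interpolation=cv2.INTER_CUBIC))
C=cloud("top",d);V=cv2.cvtColor(p,cv2.COLOR_BGR2HSV)[...,2]
def fr(q,o,t):
    t=np.radians(t);w=q[:,:2]-o;return np.c_[w@[np.cos(t),np.sin(t)],w@[-np.sin(t),np.cos(t)],q[:,2]]
def R(t,v):
    t=np.radians(t);return np.array([[np.cos(t),-np.sin(t)],[np.sin(t),np.cos(t)]])@v
ob=np.array([438.4,-325.2])-R(7.6,[0,-32]);orr=np.array([437,351.6])-R(-1.9,[0,50]);print(ob,orr)
q=fr(C.reshape(-1,3),ob,7.6);dk=(V.ravel()<75)
for n,m in(("gauge",(abs(q[:,0])<70)&(abs(q[:,1]+32)<36)&(q[:,2]>18)&(q[:,2]<50)),("marker",(abs(q[:,0])<77)&(abs(q[:,1]-46)<17)&(q[:,2]>9)&(q[:,2]<40)&dk)):
    print(n,m.sum(),np.percentile(q[m],[1,50,99],axis=0).round(1).tolist(), 'slope',np.polyfit(q[m][:,0],q[m][:,1],1)[0].round(3))
q=fr(C.reshape(-1,3),orr,-1.9)
for n,cx,cy,hx,hy,a in(("brush",0,50,110,24,10),("block",-10,-38,66,39,25),("bottle",90,-38,24,24,60)):
    m=(abs(q[:,0]-cx)<hx)&(abs(q[:,1]-cy)<hy)&(q[:,2]>a);print(n,m.sum(),np.percentile(q[m],[1,50,99],axis=0).round(1).tolist())
p,d=r.snapshot("scene");cv2.imwrite("pics/scene7.png",cv2.resize(p[140:340,150:420],None,fx=2.9,fy=2.9,interpolation=cv2.INTER_CUBIC))
E
```

```text
[ 434.16779551 -293.48110271] [435.34224108 301.6274892 ]
gauge 973 [[-57.9, -62.8, 18.6], [-0.4, -30.8, 30.4], [63.0, -3.4, 37.1]] slope 0.015
marker 307 [[-69.1, 29.9, 9.3], [-6.5, 46.7, 20.5], [65.6, 53.6, 27.1]] slope 0.021
brush 815 [[-104.3, 30.0, 10.3], [27.3, 48.3, 17.6], [100.5, 73.7, 24.6]]
block 916 [[-60.2, -68.4, 25.6], [-7.5, -42.0, 34.6], [46.0, -13.2, 41.0]]
bottle 137 [[73.9, -56.5, 60.4], [88.7, -45.1, 76.0], [104.5, -26.4, 106.6]]
```

View pics/top7.png

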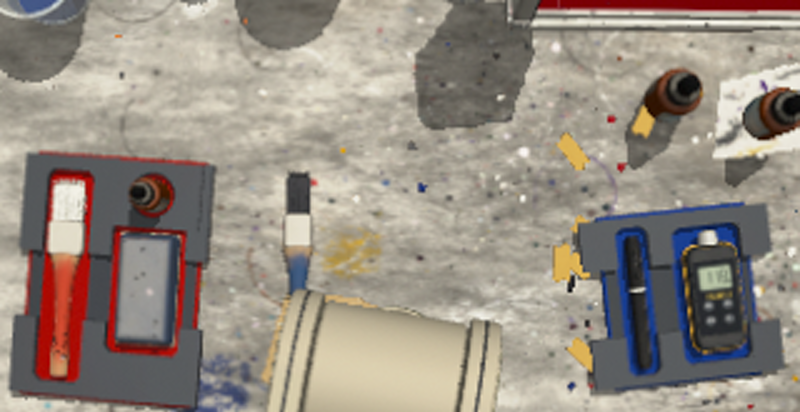

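View pics/scene7.png

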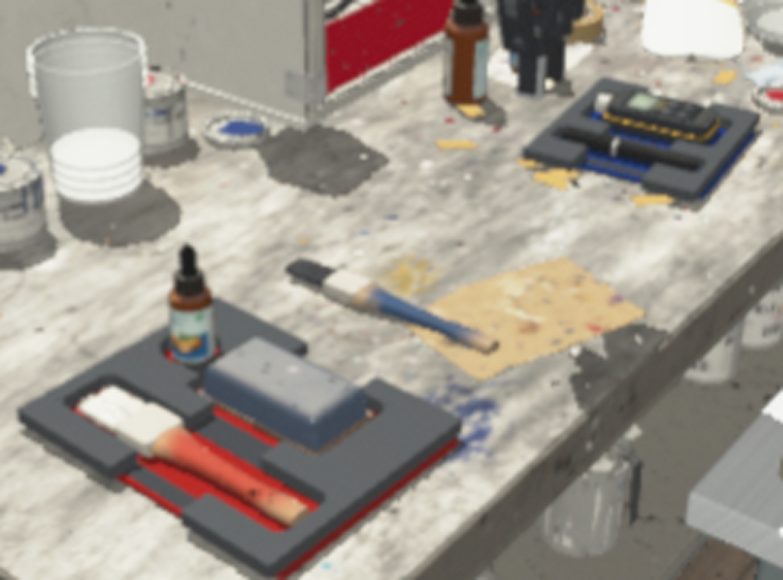

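Both pictures show all five items home in their cut-outs. In the top crop they are:
- brush (65,280)
- block (147,290)
- bottle (150,195)
- marker (635,300)
- gauge (715,295)

The spare brush is where it was, and measured heights and positions agree with the tolerances.

```bash
python3 -c "
from bench import r
print(r.hand_in())"
```

```text
the job is handed in; nothing more can be done
None
```

I handed the job in at about 35 s, with no verdict returned: on the last camera check, brush, block and bottle were home in the red tray, gauge and marker home in the blue, and the spare brush was not moved.

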